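Refit the interface box: isolate, fill the empty sockets, clip the cover on, switch on

TASK

Switch the yellow interface box off at its lever (pull it fully over towards its slotted front), then plug a spare module from the tray fully home into every socket that is empty, leaving the fitted ones in place and any modules left over in the tray. With the lever still off, hook the cover's tongue into the slot in the front wall, pivot the cover down and press its rear edge until it snaps flat under the catch; only then push the lever fully over to on. Do not disturb the mug, the yellow emergency-stop box or the screwdriver.

Things in the scene. Friction and masses are not known exactly. Their poses are not given: they have to be found in the camera images.
- ibox: yellow open-topped interface box, fixed, 140 (x) x 178 (y) mm, rim 62 mm above the bench; origin at the centre of its underside, x from the slotted front wall (near the robot) to the rear wall with the catch. Inside 128 x 168 mm; a black block 58 (x) x 166 (y) x 18 mm high holds four sockets in a row along y. On its +y side (y 89 to 155 mm) a 30 mm high compartment carries the lever
- socket_a (a point): floor centre of the socket nearest the lever, box (0, 63, 6) mm. All four sockets: wells open upwards, 38 mm along box x, 32 mm along box y, 12 mm deep, with 45-degree lead-in ridges round them that rise 5 mm above the block (17 mm above this point). A module stands in it, 34 mm side along box x, underside on this point; box wall faces are 64 mm away in front and behind
- socket_b (a point): floor centre of the second socket from the lever, box (0, 21, 6) mm; like socket_a
- socket_c (a point): floor centre of the third socket from the lever, box (0, -21, 6) mm; like socket_a
- socket_d (a point): floor centre of the socket farthest from the lever, box (0, -63, 6) mm; like socket_a
- slot (a point): middle of the slot's lower edge on the front wall's inner face, box (-64, 0, 62) mm. The slot goes right through this 4 mm thick wall, 96 mm wide (y), 9 mm high (z 62 to 71 mm), under a bar (z 71 to 78 mm)
- catch_tip (a point): forward tip of the sprung steel catch (28 mm wide) on the middle of the rear wall, box (59, 0, 70.5) mm at rest, steep on top; its guides rise to z = 86 mm. It yields along +x when the cover's rear edge is pressed down (roughly 5 to 10 N) and springs back over it. Rear wall: inner face at box x = 64 mm, top at z = 68 mm
- isolator (a joint): lever, rad: 0 = OFF, leaning 0.5 rad to the box's -x (slotted front, towards the robot); 1 = ON, leaning 0.5 rad to the box's +x. Turns about an axis along box y through box (0, 124, 52) mm; 5 mm radius rod; stops at 0 and 1; stays where it is left; about 1 N at the ball moves it
- isolator_tip (a point): centre of the 26 mm black ball at the lever's end, 70 mm from its pivot
- cover: grey cover plate, loose, 140 g, flat on the bench at first, 125 (x) x 178 (y) x 6 mm; origin at the centre of its underside. Grip rib on top, centred: 12 (x) x 60 (y) mm, z 6 to 30 mm. Fitted, its axes agree with the box's and its origin is at box (0, 0, 62) mm, +-1.5 in x, +-3 in y. It fits only by entering the tongue with the rear edge some 15 degrees up, then pivoting the rear down
- tongue_tip (a point): middle of the front end of the cover's tongue, cover (-75, 0, 2) mm. The tongue is 12.5 mm long beyond the plate's front edge (x = -62.5 mm), 90 mm wide, 4 mm thick, flush with the underside
- cover_rear (a point): middle of the rear edge of the cover's top face, cover (62.5, 0, 6) mm; 68 mm above the bench when snapped home, about 80 mm or more when only resting on the catch
- tray: grey parts tray, fixed, 250 (x) x 150 (y) mm, walls 4 mm thick and 14 mm high, inner floor 4 mm above the bench; origin at the centre of its underside. Holds the spare modules, standing, 34 mm side roughly along tray y
- fitted_a: a module already standing in socket_a at the start; absent (None) when that socket starts empty; upright module 34 (x) x 28 (y) x 50 (z) mm, 70 g, lower 14 mm black and heavy, upper part white; origin at the centre of its underside, z up; same after a half turn about z
- fitted_b: a module already standing in socket_b at the start; absent (None) when that socket starts empty; upright module 34 (x) x 28 (y) x 50 (z) mm, 70 g, lower 14 mm black and heavy, upper part white; origin at the centre of its underside, z up; same after a half turn about z
- fitted_c: a module already standing in socket_c at the start; absent (None) when that socket starts empty; upright module 34 (x) x 28 (y) x 50 (z) mm, 70 g, lower 14 mm black and heavy, upper part white; origin at the centre of its underside, z up; same after a half turn about z
- fitted_d: a module already standing in socket_d at the start; absent (None) when that socket starts empty; upright module 34 (x) x 28 (y) x 50 (z) mm, 70 g, lower 14 mm black and heavy, upper part white; origin at the centre of its underside, z up; same after a half turn about z
- spare1: spare module in the tray at the start: upright module 34 (x) x 28 (y) x 50 (z) mm, 70 g, lower 14 mm black and heavy, upper part white; origin at the centre of its underside, z up; same after a half turn about z
- spare2: spare module in the tray at the start: upright module 34 (x) x 28 (y) x 50 (z) mm, 70 g, lower 14 mm black and heavy, upper part white; origin at the centre of its underside, z up; same after a half turn about z
- spare3: spare module in the tray at the start: upright module 34 (x) x 28 (y) x 50 (z) mm, 70 g, lower 14 mm black and heavy, upper part white; origin at the centre of its underside, z up; same after a half turn about z
- mug: white mug, 80 mm wide, 90 mm high, bystander; origin at the centre of its underside
- estop: yellow box 70 x 70 x 50 mm with a red mushroom button on top (76 mm high in all), bystander; origin at the centre of its underside
- driver: screwdriver 180 mm long lying on the bench, bystander
Things that resemble listed ones, but are neither listed nor needed, are in the scene too. What is shaped like the spare3 but purple is not meant.

How it is judged (in metres and radians):
On the way, in this order (a step that is already met when the one before it is completed fails the run):
1. the isolator lever is off (value of joint isolator below 0.2 rad), for 0.2 s.
2. every socket holds a module, fully home, the lever still off (distance between any of fitted_a, spare1, spare2, spare3 and socket_a below 0.006 m and distance between any of fitted_b, spare1, spare2, spare3 and socket_b below 0.006 m and distance between any of fitted_c, spare1, spare2, spare3 and socket_c below 0.006 m and distance between any of fitted_d, spare1, spare2, spare3 and socket_d below 0.006 m and value of joint isolator below 0.2 rad), for 0.2 s.
3. the cover is hooked in the slot and snapped flat over the filled sockets, the lever still off (all of step 2 and x of tongue_tip in the frame of ibox between -0.082 and -0.07 m and z of tongue_tip in the frame of ibox between 0.06 and 0.071 m and y of tongue_tip in the frame of ibox between -0.006 and 0.006 m and z of cover_rear in the frame of ibox between 0.064 and 0.0705 m), for 0.2 s.
At the end, for the whole second after the job is handed in: Lever on (above 0.8 rad); a module, the fitted ones kept, within 6 mm of each socket floor centre; tongue through the slot (tip 70 to 82 mm ahead of the box centre, within 6 mm sideways), rear edge within 2.5 mm of flat height; every spare in a socket or in the tray; all at rest (value of joint isolator above 0.8 rad and x of tongue_tip in the frame of ibox between -0.082 and -0.07 m and z of tongue_tip in the frame of ibox between 0.06 and 0.071 m and y of tongue_tip in the frame of ibox between -0.006 and 0.006 m and z of cover_rear in the frame of ibox between 0.064 and 0.0705 m and distance between any of fitted_a, spare1, spare2, spare3 and socket_a below 0.006 m and distance between any of fitted_b, spare1, spare2, spare3 and socket_b below 0.006 m and distance between any of fitted_c, spare1, spare2, spare3 and socket_c below 0.006 m and distance between any of fitted_d, spare1, spare2, spare3 and socket_d below 0.006 m and distance between fitted_a and socket_a below 0.006 m and distance between fitted_b and socket_b below 0.006 m and distance between fitted_c and socket_c below 0.006 m and distance between fitted_d and socket_d below 0.006 m and (distance between spare1 and socket_a below 0.006 m or distance between spare1 and socket_b below 0.006 m or distance between spare1 and socket_c below 0.006 m or distance between spare1 and socket_d below 0.006 m or (x of spare1 in the frame of tray between -0.125 and 0.125 m and y of spare1 in the frame of tray between -0.075 and 0.075 m and z of spare1 in the frame of tray between 0 and 0.03 m)) and (distance between spare2 and socket_a below 0.006 m or distance between spare2 and socket_b below 0.006 m or distance between spare2 and socket_c below 0.006 m or distance between spare2 and socket_d below 0.006 m or (x of spare2 in the frame of tray between -0.125 and 0.125 m and y of spare2 in the frame of tray between -0.075 and 0.075 m and z of spare2 in the frame of tray between 0 and 0.03 m)) and (distance between spare3 and socket_a below 0.006 m or distance between spare3 and socket_b below 0.006 m or distance between spare3 and socket_c below 0.006 m or distance between spare3 and socket_d below 0.006 m or (x of spare3 in the frame of tray between -0.125 and 0.125 m and y of spare3 in the frame of tray between -0.075 and 0.075 m and z of spare3 in the frame of tray between 0 and 0.03 m)) and linear speed of each of cover, spare1, spare2, spare3 below 0.02 m/s); the robot touches nothing.
It fails at once if a bystander is shoved more than 4 cm (distance of any of mug, estop, driver from where it was at the start of the episode above 0.04 m).
It fails at once if the lever is switched on while a spare module is in a socket and the cover is not snapped shut (value of joint isolator above 0.5 rad and (distance between any of spare1, spare2, spare3 and socket_a below 0.006 m or distance between any of spare1, spare2, spare3 and socket_b below 0.006 m or distance between any of spare1, spare2, spare3 and socket_c below 0.006 m or distance between any of spare1, spare2, spare3 and socket_d below 0.006 m) and not (x of tongue_tip in the frame of ibox between -0.082 and -0.07 m and z of tongue_tip in the frame of ibox between 0.06 and 0.071 m and y of tongue_tip in the frame of ibox between -0.006 and 0.006 m and z of cover_rear in the frame of ibox between 0.064 and 0.0705 m)).
Of fitted_a, fitted_b, fitted_c, fitted_d only 1 to 2 are there at a start; the rules pass over those that are not, and their reading is None.
At some moment in a run one of spare1, spare2, spare3 may be knocked a few centimetres aside while the robot is not near it.
It also fails if it takes over 210 s, if anything falls off the work surface, if the arm or the gripper's body presses on something with over 40 N, if the wrist force passes 120 N, or if a joint passes its speed limit or range.

ROBOT

A 6-joint arm with a two-finger parallel gripper is mounted at the origin on the work surface. World frame = base frame: x ahead of the robot, y to its left, z up, the work surface at z = 0. Lengths are in mm, angles in rad, forces in N, time in s.
With the tool pointing down it reaches from about 275 to 750 mm from the base axis. Payload 10.2 kg.
Tool frame: the origin (TCP) lies at the very end of the fingers, on their centre line; the grasp point (between the pads) lies 19 mm behind it (ctrl.grip_depth is the distance from the TCP to the grasp point, in mm); z points along the fingers, x is the direction in which the jaws open and shut, and the axes are right-handed (so a half turn about z gives the same grasp; the last joint's range is limited). The gripper opens to 85 mm and grips with 20 to 120 N. Pads are 22 mm wide; open, the fingers measure 114 mm over their backs; the gripper's body (76 mm by 85 mm) begins 54 mm behind the grasp point. The pads swing forward as they close: fully open they stand 13 mm farther back than shut.
Start: joints at [-1.368, 0.313, 1.498, -0, 1.331, -0.223], TCP at [216.839, -478.134, 231.294] pointing down, gripper open.
Joint ranges: [-2.94, 2.94], [-0.97, 2.17], [0.19, 2.56], [-1.23, 4.37], [0.02, 3.11], [-2.88, 2.88]. Speed limits (rad/s): [2.39, 2.39, 3.01, 3.14, 3.14, 3.14].

INTERFACE

Orientations are given as a unit quaternion [w, x, y, z].
In Python, from rig import ctrl gives the robot as it stands.
- The arm moves only by the tool play_rows, never from a script. Its argument "motion" is a list of rows, each a list of 2 entries, a list of its own where there are three numbers: the shift along the tool's x, y, z in mm, then the turn, a rotation vector about the tool's x, y, z in degrees. A call has 1 to 20 rows; each row shifts and turns the commanded pose from where the row before left it, along the tool's axes as they then stand; what a row does not reach is not made up. A row lasts 1/12 s, in which the tool goes at most 41.7 mm and 7.16 degrees, less where a joint would pass 70% of its speed; a pose out of reach is approached as far as the arm can. A call with a gripper value outside its range is refused whole. "fingers" is the finger opening in mm, from 0 to 85.4, set as the call begins (left out, the last holds). The fingers move at their own pace and stop on an object; "squeeze" is the grip in N (left out, the last holds). Time passes only in rows, so rows that do not move let the fingers close. It gives the time, the measured TCP pose, the force and the opening at its end, in the units of the state.
- ctrl.sense(): the state, without advancing time (a new reading comes with each control period).
- ctrl.capture(name): name is "scene" or "top" or "wrist"; returns the picture (480x640x3 uint8, red, green, blue); there is no depth.
- ctrl.get_calibration(name): a dict with "K" (3x3 intrinsics, pixels), "R" (3x3) and "t" (3): a world point X has camera coordinates R X + t; the wrist camera has in their place "tool_from_camera" (4x4, takes a point from camera to tool coordinates, whose origin is the TCP and whose axes are the tool frame's). Camera axes: x right, y down, z forward; pixel columns grow to the right and rows downward; lengths in mm; the calibration is good to about 2 mm. The wrist camera is an equidistant fisheye: a pixel r from the principal point sees the ray r / f radians off the axis. A picture is of the moment at which its call begins: read the wrist's pose just before it. get_calibration takes no time and is no camera call.
- ctrl.finish_job(): hands the job in, once; it reports no verdict.
Trained networks look in the newest picture that a camera, given by its name, has taken for a name from the list of things; names that differ only in an ending like _2 or _b are one class to them, and where a whole thing is asked for, a point or a joint stands for the part that bears it (a point fixed in the world has none). Each returns a list of dicts, best first, with "p" (0 to 1); they miss things now and then, are a little off and sometimes report something else, mostly with a low value. They report only what shows in the picture. A call takes as long as a camera call. They do not tell look-alikes from the thing itself.
- ctrl.spot_in(camera, name): "position" ([column, row] as shares, 0 to 1, of the picture: columns of its width, rows of its height, amid what is visible of it).
The state is a dict: "time_s": time; "joints": joint angles; "dq": joint speeds; "tau": joint torques, N m; "eef_pos": TCP position; "ee_rot": TCP orientation; "force": force on the tool from outside, world axes, zero at the start; "wrist_torque": the same for the moment, N m; "grip_width": opening from 0.0 (shut) to 1.0 (fully open).
Only numpy, scipy, OpenCV 4.12 (cv2) and the standard library are available. Lean on these libraries where they do the work, as an engineer would, in place of code of your own. Each camera call takes 0.05 s, during which the arm holds its last target. There are 200 camera calls.

## Working session

There is one attempt and no reset: what is moved stays moved. The work goes in short steps, Python scripts to look and compute and a tool call to move; the robot and the scene stay as the last step left them, time stands still between calls to the robot, and variables do not carry over. Pictures are saved under pics/ and viewed, about 12 in all and at most 16, crops included, and the job is handed in when it is done.

Besides the shell and the picture viewer there is one more tool, called after "Request:" by a JSON object that holds its "api" and its "payload", one argument or row to a line. play_rows: Moves the arm, as the interface text tells. Its arguments: {"type":"object","properties":{"motion":{"type":"array"},"fingers":{"type":"number"},"squeeze":{"type":"number"}},"required":["motion"]}

```bash
ls; mkdir -p pics
python3 - <<'E'
from rig import ctrl
import cv2
print(ctrl.sense())
for c in ("scene","top","wrist"):
    im=ctrl.capture(c); cv2.imwrite(f"pics/{c}0.png",im[:,:,::-1])
    print(c,ctrl.get_calibration(c))
    for n in ("ibox","socket_a","cover","tray","spare1","isolator_tip","mug","estop","driver","catch_tip","slot","tongue_tip"):
        try: print(n,[(round(d["p"],2),[round(d["position"][0]*640),round(d["position"][1]*480)]) for d in ctrl.spot_in(c,n)][:6])
        except Exception as e: print(n,e)
E
```

```text
pics
{'time_s': 0.0, 'joints': array([-1.36842214e+00,  3.13456170e-01,  1.49843228e+00,  1.58648922e-05,
        1.33098567e+00, -2.23376379e-01]), 'dq': array([ 6.43902553e-04,  4.36791994e-04, -7.75684196e-05, -2.12387880e-03,
       -2.62188360e-03, -6.85042327e-04]), 'tau': array([-1.37299830e-03, -4.12263393e+01, -2.59742725e+01, -2.64658074e-04,
        4.10016553e-03,  4.29842282e-05]), 'eef_pos': array([ 216.77958929, -477.87928171,  230.73372481]), 'ee_rot': array([-4.63189260e-04,  8.40535674e-01, -5.41755822e-01, -4.42779215e-04]), 'force': array([-0.77895636,  0.29920152,  0.2474995 ]), 'wrist_torque': array([ 0.00539101,  0.02177475, -0.00456375]), 'grip_width': 0.9990750838301072}
scene {'K': array([[540.2691469 ,   0.        , 327.69355437],
       [  0.        , 540.2691469 , 244.87806013],
       [  0.        ,   0.        ,   1.        ]]), 'R': array([[-0.59808722,  0.80139661, -0.00742591],
       [ 0.61355635,  0.45190044, -0.64756049],
       [-0.51559701, -0.39185387, -0.76197787]]), 't': array([ 348.68769211, -283.92637418, 1444.48836645])}
ibox [(0.81, [324,
[... 1284 characters left out ...]
9, [323, 241])]
tongue_tip [(0.71, [458, 278])]
wrist {'K': array([[371.64829954,   0.        , 316.79058225],
       [  0.        , 371.64829954, 238.93650358],
       [  0.        ,   0.        ,   1.        ]]), 'tool_from_camera': array([[ 9.99999555e-01,  1.14227072e-04, -9.36317821e-04,
        -1.61221411e-01],
       [ 1.38096681e-04,  9.64215545e-01,  2.65119527e-01,
        -6.65004905e+01],
       [ 9.33096026e-04, -2.65119539e-01,  9.64215100e-01,
        -1.42069767e+02],
       [ 0.00000000e+00,  0.00000000e+00,  0.00000000e+00,
         1.00000000e+00]])}
ibox []
socket_a []
cover []
tray []
spare1 []
isolator_tip []
mug []
estop []
driver []
catch_tip []
slot []
tongue_tip []
```

Run:
```python
import cv2
im=cv2.imread("pics/top0.png"); cv2.imwrite("pics/topc.png",cv2.resize(im[140:340,120:520],None,fx=2,fy=2,interpolation=cv2.INTER_CUBIC))
```

```text
(no output)
```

View pics/topc.png

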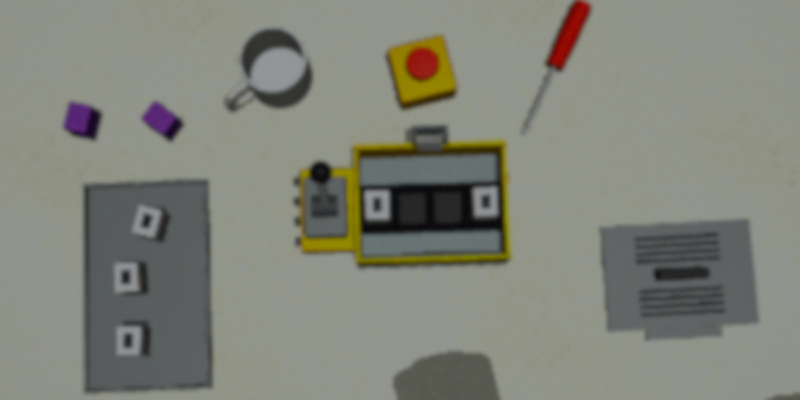

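View pics/scene0.png

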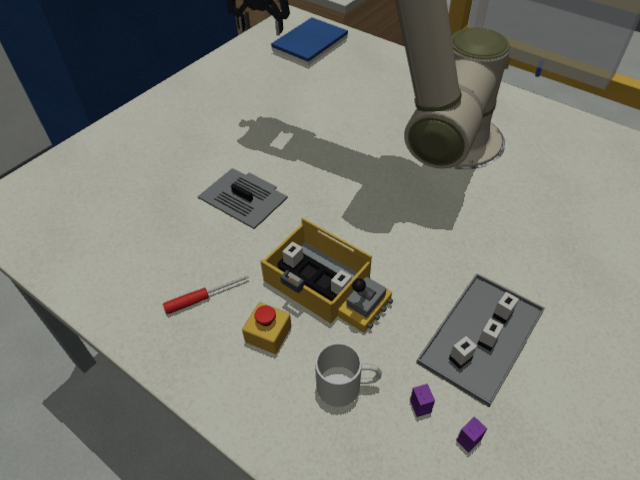

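The scene has the lever ON, sockets a and d filled, and b and c empty. The three spares are in the tray at top-picture pixels (194,250), (183,278) and (185,310). The purple modules are outside the tray.

```bash
cat > h.py <<'E'
import numpy as np, cv2
from rig import ctrl
from scipy.spatial.transform import Rotation as Ro
from scipy.optimize import least_squares
def rot(q): return Ro.from_quat([q[1],q[2],q[3],q[0]]).as_matrix()
def cam(c,s=None):
    k=ctrl.get_calibration(c)
    if c!="wrist":
        R=k["R"].T; return k["K"],R,-R@k["t"]
    s=s or ctrl.sense(); T=k["tool_from_camera"]; R=rot(s["ee_rot"])
    return k["K"],R@T[:3,:3],R@T[:3,3]+s["eef_pos"]
def back(c,uv,z,C=None):
    K,R,o=C or cam(c); x=(np.array(uv,float)-K[:2,2])/K[0,0]
    if c=="wrist":
        r=np.hypot(*x); d=np.array([*(x*np.sin(r)/max(r,1e-9)),np.cos(r)])
    else: d=np.array([*x,1])
    d=R@d; return o+d*(z-o[2])/d[2]
def proj(c,P,C=None):
    K,R,o=C or cam(c); p=(np.atleast_2d(P)-o)@R
    if c=="wrist":
        h=np.hypot(p[:,0],p[:,1])+1e-9; a=np.arctan2(h,p[:,2]); u=p[:,:2]*(a/h)[:,None]
    else: u=p[:,:2]/p[:,2:]
    return u*K[0,0]+K[:2,2]
def pose(x,y,yaw,P):  # local points -> world (yaw rad)
    c,s=np.cos(yaw),np.sin(yaw); P=np.atleast_2d(P)
    return np.c_[x+c*P[:,0]-s*P[:,1], y+s*P[:,0]+c*P[:,1], P[:,2]]
def fit(obs,x0): # obs: list of (camname,C,local pts,pixels); z of pts above bench
    f=lambda p: np.concatenate([(proj(c,pose(*p,P),C)-np.array(u)).ravel() for c,C,P,u in obs])
    r=least_squares(f,x0,x_scale=[1,1,.01],loss="soft_l1"); return r.x,np.abs(r.fun).round(1)
def go(x,y,z,yaw=None,tilt=0,n=10):
    """rows: n equal rows to world target; yaw deg of tool x; tilt deg about world axis = tool y (after yaw)"""
    s=ctrl.sense(); R0=rot(s["ee_rot"]); p=np.array([x,y,z])-s["eef_pos"]
    if yaw is None: R1=R0
    else: R1=Ro.from_euler("z",yaw,degrees=True).as_matrix()@np.diag([1,-1,-1.])@Ro.from_euler("y",tilt,degrees=True).as_matrix()
    v=Ro.from_matrix(R0.T@R1).as_rotvec()/n; D=Ro.from_rotvec(v).as_matrix()
    S=sum(np.linalg.matrix_power(D,k) for k in range(n)); d=np.linalg.solve(S,R0.T@p)
    print(n,"rows",d.round(1).tolist(),np.degrees(v).round(2).tolist(),"max",np.linalg.norm(d).round(1))
def shot(c,name):
    s=ctrl.sense(); im=ctrl.capture(c); cv2.imwrite(f"pics/{name}.png",im[:,:,::-1]); return cam(c,s),im
E
python3 - <<'E'
from h import *
cr=lambda a:[[x/2+120,y/2+140] for x,y in a]
C=cam("top")
box=[[70,89,68],[70,-89,68],[-70,-89,62],[-70,89,62],[0,63,56],[0,-63,56]]
b,r=fit([("top",C,box,cr([(353,147),(504,142),(508,260),(357,265),(376,205),(485,201)]))],[500,0,0]); print("box",b,r)
cov=[[62.5,89,6],[62.5,-89,6],[-62.5,-89,6],[-62.5,89,6],[0,0,30]]
c,r=fit([("top",C,cov,cr([(600,228),(748,220),(758,323),(607,331),(681,272)]))],[450,-250,0]); print("cover",c,r)
tr=[[125,75,14],[125,-75,14],[-125,-75,14],[-125,75,14]]
t,r=fit([("top",C,tr,cr([(84,184),(208,180),(212,386),(86,391)]))],[450,250,0]); print("tray",t,r)
for u in cr([(147,221),(126,277),(129,340)]): print(back("top",u,54))
print("ball",back("top",(280,226),113), pose(*b,[33.6,124,113.4]))
for n,u,z in(("mug",(257,174),45),("estop",(331,172),60)): print(n,back("top",u,z))
R0=rot(ctrl.sense()["ee_rot"])
x,y,_=pose(*b,[75,124,0])[0]; 
go(*pose(*b,[0,60,330])[0],np.degrees(b[2]),n=20)
E
```

```text
box [ 5.95598437e+02 -1.95414898e+01  3.68437235e-03] [0.6 0.9 0.6 1.1 1.1 0.4 0.8 0.5 0.1 0.2 0.2 0.4]
cover [ 5.07695026e+02 -3.12793378e+02  2.23924955e-02] [0.3 0.7 0.1 0.5 0.3 0.3 0.1 0.2 0.8 0.7]
tray [5.15107805e+02 3.19221928e+02 1.27182822e-02] [0.  0.6 0.1 1.2 0.3 0.7 0.3 0.9]
[585.52487246 310.94429805  54.        ]
[520.96394995 335.3764025   54.        ]
[448.39087124 331.82030009  54.        ]
ball [627.50182373 104.11891859 113.        ] [[628.74134803 104.58146318 113.4       ]]
mug [765.75257002 161.0014021   45.        ]
estop [761.16799607 -15.09259314  60.        ]
20 rows [1.1, -33.9, -4.9] [-0.0, 0.0, -3.29] max 34.3
```

Run:
```python
from h import *
go(590,40,230,0,n=20)
```

```text
20 rows [0.8, -33.7, 0.1] [-0.0, 0.0, -3.28] max 33.7
```

Request:
{"api": "play_rows", "payload": {
  "motion": [
    [[0.8,-33.7,0.1],[0,0,-3.28]],
    [[0.8,-33.7,0.1],[0,0,-3.28]],
    [[0.8,-33.7,0.1],[0,0,-3.28]],
    [[0.8,-33.7,0.1],[0,0,-3.28]],
    [[0.8,-33.7,0.1],[0,0,-3.28]],
    [[0.8,-33.7,0.1],[0,0,-3.28]],
    [[0.8,-33.7,0.1],[0,0,-3.28]],
    [[0.8,-33.7,0.1],[0,0,-3.28]],
    [[0.8,-33.7,0.1],[0,0,-3.28]],
    [[0.8,-33.7,0.1],[0,0,-3.28]],
    [[0.8,-33.7,0.1],[0,0,-3.28]],
    [[0.8,-33.7,0.1],[0,0,-3.28]],
    [[0.8,-33.7,0.1],[0,0,-3.28]],
    [[0.8,-33.7,0.1],[0,0,-3.28]],
    [[0.8,-33.7,0.1],[0,0,-3.28]],
    [[0.8,-33.7,0.1],[0,0,-3.28]],
    [[0.8,-33.7,0.1],[0,0,-3.28]],
    [[0.8,-33.7,0.1],[0,0,-3.28]],
    [[0.8,-33.7,0.1],[0,0,-3.28]],
    [[0.8,-33.7,0.1],[0,0,-3.28]]
  ],
  "fingers": 0,
  "squeeze": 60
}}

```text
time_s: 3.62
eef_pos: [590.3, 41.0, 229.2]
ee_rot: [-0.0, 1.0, 0.001, 0.0]
force: [0.9, 0.6, 0.2]
grip_width: -0.005
```

Run:
```python
from h import *
C,im=shot("wrist","w1"); b=[595.6,-19.5,.0037]
for n in ("socket_a","spare1","isolator_tip","catch_tip","slot"): print(n,[(round(d["p"],2),[round(d["position"][0]*640),round(d["position"][1]*480)]) for d in ctrl.spot_in("wrist",n)][:5])
P=[[70,89,62],[70,-89,62],[-70,-89,62],[-70,89,62],[0,63,56],[0,-63,56],[33.6,124,113.4],[29,83,18],[29,-83,18],[-29,-83,18],[-29,83,18]]
print(proj("wrist",pose(*b,P),C).round(0).tolist())
```

```text
socket_a [(0.69, [332, 228])]
spare1 []
isolator_tip [(0.61, [365, 144]), (0.37, [334, 231]), (0.22, [401, 290])]
catch_tip [(0.55, [403, 288])]
slot [(0.62, [332, 226])]
[[406.0, 186.0], [392.0, 365.0], [253.0, 365.0], [241.0, 186.0], [323.0, 215.0], [323.0, 341.0], [374.0, 145.0], [353.0, 186.0], [349.0, 339.0], [296.0, 339.0], [292.0, 186.0]]
```

View pics/w1.png

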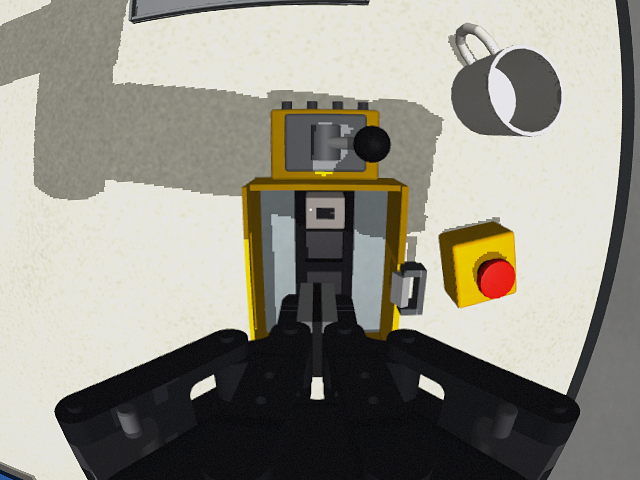

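Request:
{"api": "play_rows", "payload": {
  "motion": [
    [[25,-16,0],[0,0,0]],
    [[25,-16,0],[0,0,0]],
    [[25,-16,0],[0,0,0]],
    [[25,-16,0],[0,0,0]],
    [[0,0,25.5],[0,0,0]],
    [[0,0,25.5],[0,0,0]],
    [[0,0,25.5],[0,0,0]],
    [[0,0,25.5],[0,0,0]],
    [[0,0,25.5],[0,0,0]],
    [[0,0,0],[0,0,0]]
  ]
}}

```text
time_s: 4.75
eef_pos: [687.8, 101.8, 96.1]
ee_rot: [-0.0, 1.0, -0.001, -0.005]
force: [-1.0, 0.1, -0.9]
grip_width: 0.003
```

Request:
{"api": "play_rows", "payload": {
  "motion": [
    [[-6,0,0],[0,0,0]],
    [[-6,0,0],[0,0,0]],
    [[-6,0,0],[0,0,0]],
    [[-6,0,0],[0,0,0]],
    [[-6,0,0],[0,0,0]],
    [[-6,0,0],[0,0,0]],
    [[-6,0,0],[0,0,0]],
    [[-6,0,0],[0,0,0]],
    [[-6,0,0],[0,0,0]],
    [[-6,0,0],[0,0,0]],
    [[-6,0,0],[0,0,0]],
    [[-6,0,0],[0,0,0]],
    [[-6,0,0],[0,0,0]],
    [[-6,0,0],[0,0,0]],
    [[-6,0,0],[0,0,0]],
    [[-3,0,0],[0,0,0]],
    [[0,0,0],[0,0,0]]
  ]
}}

```text
time_s: 6.17
eef_pos: [596.4, 103.4, 101.8]
ee_rot: [-0.0, 1.0, 0.0, -0.0]
force: [-0.1, -0.2, -0.0]
grip_width: -0.004
```

Request:
{"api": "play_rows", "payload": {
  "motion": [
    [[-3,0,0],[0,0,0]],
    [[-3,0,0],[0,0,0]],
    [[-3,0,0],[0,0,0]],
    [[-3,0,0],[0,0,0]],
    [[0,0,0],[0,0,0]]
  ]
}}

```text
time_s: 6.58
eef_pos: [589.0, 103.2, 102.2]
ee_rot: [-0.0, 1.0, -0.001, 0.006]
force: [24.5, 1.8, -14.3]
grip_width: -0.006
```

Request:
{"api": "play_rows", "payload": {
  "motion": [
    [[6,0,0],[0,0,0]],
    [[6,0,-30],[0,0,0]],
    [[0,0,-35],[0,0,0]],
    [[0,0,-35],[0,0,0]],
    [[0,0,-30],[0,0,0]],
    [[0,0,0],[0,0,0]]
  ],
  "fingers": 85.4
}}

```text
time_s: 7.08
eef_pos: [598.8, 103.4, 238.5]
ee_rot: [0.0, 1.0, 0.0, 0.005]
force: [0.6, -0.3, 0.5]
grip_width: 0.848
```

Run:
```python
from h import *
go(460,328,230,90,n=15)
```

```text
15 rows [3.5, -19.2, 0.6] [0.03, -0.03, -6.0] max 19.6
```

Request:
{"api": "play_rows", "payload": {
  "motion": [
    [[3.5,-19.2,0.6],[0,0,-6]],
    [[3.5,-19.2,0.6],[0,0,-6]],
    [[3.5,-19.2,0.6],[0,0,-6]],
    [[3.5,-19.2,0.6],[0,0,-6]],
    [[3.5,-19.2,0.6],[0,0,-6]],
    [[3.5,-19.2,0.6],[0,0,-6]],
    [[3.5,-19.2,0.6],[0,0,-6]],
    [[3.5,-19.2,0.6],[0,0,-6]],
    [[3.5,-19.2,0.6],[0,0,-6]],
    [[3.5,-19.2,0.6],[0,0,-6]],
    [[3.5,-19.2,0.6],[0,0,-6]],
    [[3.5,-19.2,0.6],[0,0,-6]],
    [[3.5,-19.2,0.6],[0,0,-6]],
    [[3.5,-19.2,0.6],[0,0,-6]],
    [[3.5,-19.2,0.6],[0,0,-6]],
    [[0,0,0],[0,0,0]]
  ]
}}

```text
time_s: 8.42
eef_pos: [455.8, 328.8, 222.5]
ee_rot: [-0.001, 0.705, 0.71, -0.001]
force: [-0.5, 0.9, 0.5]
grip_width: 0.998
```

Run:
```python
from h import *
C,im=shot("wrist","w2"); print(ctrl.sense()["eef_pos"],ctrl.sense()["joints"].round(2))
for d in ctrl.spot_in("wrist","spare1"):
    u=np.array(d["position"])*[640,480]; print(round(d["p"],2),u.round(),back("wrist",u,54,C).round(1))
```

```text
[457.41977257 328.22394017 222.71075521] [ 0.41  0.4   1.39  0.    1.35 -1.16]
0.94 [325. 206.] [444.2 335.8  54. ]
0.84 [328. 280.] [511.8 339.3  54. ]
0.77 [300. 339.] [573.6 314.1  54. ]
0.56 [ 59. 313.] [562.1  37.8  54. ]
```

View pics/w2.png

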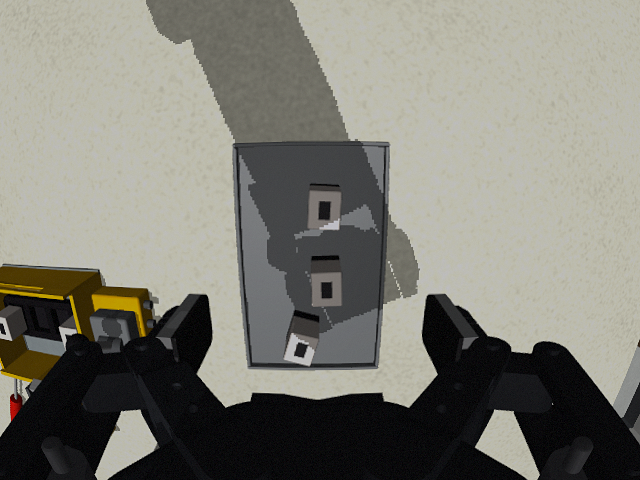

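Run:
```python
from h import *
C=cam("wrist")
for u in ((325,210),(326,290),(301,350)): print(back("wrist",u,54,C).round(1))
im=cv2.imread("pics/w2.png"); cv2.imwrite("pics/w2c.png",cv2.resize(im[170:370,240:390],None,fx=4,fy=4,interpolation=cv2.INTER_CUBIC)[:600])
print(proj("wrist",pose(515.1,319.2,.0127,[[125,75,14],[125,-75,14],[-125,-75,14],[-125,75,14]]),C).round().tolist())
x,y,_=back("wrist",(326,290),54,C)
go(x,y,110,91,n=6)
```

```text
[450.7 335.   54. ]
[524.3 336.3  54. ]
[588.8 312.4  54. ]
[[376.0, 367.0], [245.0, 368.0], [227.0, 142.0], [385.0, 139.0]]
6 rows [1.3, 11.0, 18.8] [-0.0, 0.0, -0.18] max 21.8
```

Request:
{"api": "play_rows", "payload": {
  "motion": [
    [[1.3,11,18.8],[0,0,0]],
    [[1.3,11,18.8],[0,0,0]],
    [[1.3,11,18.8],[0,0,0]],
    [[1.3,11,18.8],[0,0,0]],
    [[1.3,11,18.8],[0,0,0]],
    [[1.3,11,18.8],[0,0,0]],
    [[0,0,0],[0,0,0]],
    [[0,0,0],[0,0,0]]
  ]
}}

```text
time_s: 9.18
eef_pos: [524.9, 334.8, 109.2]
ee_rot: [-0.0, 0.708, 0.706, -0.001]
force: [-0.6, -0.4, -0.4]
grip_width: 1.001
```

Run:
```python
from h import *
C,im=shot("wrist","w3"); print(ctrl.sense()["eef_pos"])
print(proj("wrist",pose(524.3,336.3,1.5708+.0127,[[17,14,54],[17,-14,54],[-17,-14,54],[-17,14,54],[0,0,54]]),C).round().tolist())
cv2.imwrite("pics/w3c.png",im[150:480,120:520,::-1])
```

```text
[524.98102041 335.29134749 110.4712754 ]
[[350.0, 237.0], [349.0, 284.0], [290.0, 285.0], [288.0, 238.0], [319.0, 261.0]]
```

View pics/w3c.png

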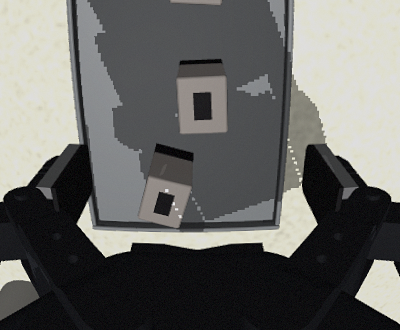

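Run:
```python
import cv2,numpy as np
a=cv2.imread("pics/w3.png")[190:300,270:370]; b=cv2.imread("pics/w1.png")[180:270,290:370]
f=lambda i,s:cv2.resize(i,None,fx=s,fy=s,interpolation=cv2.INTER_NEAREST)
A=f(a,5);B=f(b,5);H=550
o=np.zeros((H,A.shape[1]+B.shape[1]-100,3),np.uint8);o[:,:400]=A[:,50:450];o[:B.shape[0],400:400+B.shape[1]]=B
cv2.imwrite("pics/z.png",o)
```

```text
(no output)
```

View pics/z.png

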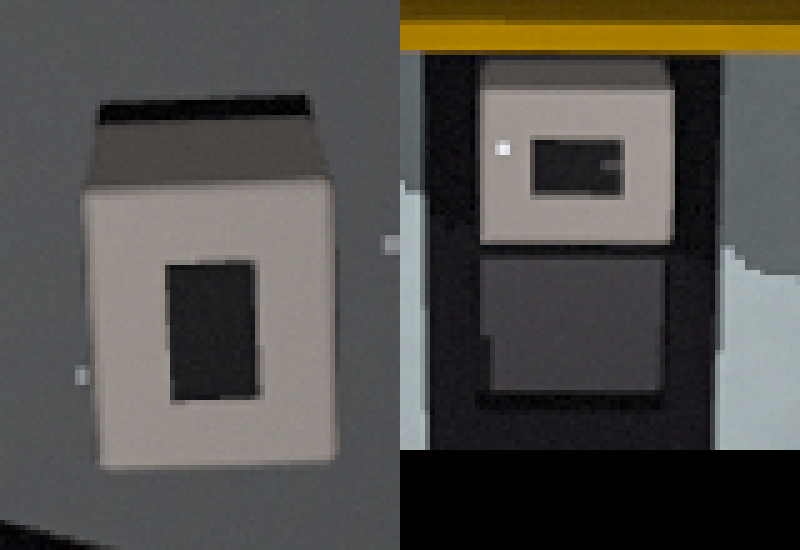

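Run:
```python
from h import *
x,y,_=p=back("wrist",(322.6,254.9),54); print(p, proj("wrist",pose(p[0],p[1],.038,[[17,14,54],[17,-14,54],[-17,-14,54],[-17,14,54],[0,0,54]])).round().tolist())
go(x,y,110,2.2,n=13)
```

```text
[521.10153637 338.61994297  54.        ] [[348.0, 282.0], [299.0, 284.0], [296.0, 226.0], [347.0, 224.0], [323.0, 255.0]]
13 rows [0.0, -0.4, 0.0] [0.0, -0.0, 6.75] max 0.4
```

Request:
{"api": "play_rows", "payload": {
  "motion": [
    [[0,-0.4,0],[0,0,6.75]],
    [[0,-0.4,0],[0,0,6.75]],
    [[0,-0.4,0],[0,0,6.75]],
    [[0,-0.4,0],[0,0,6.75]],
    [[0,-0.4,0],[0,0,6.75]],
    [[0,-0.4,0],[0,0,6.75]],
    [[0,-0.4,0],[0,0,6.75]],
    [[0,-0.4,0],[0,0,6.75]],
    [[0,-0.4,0],[0,0,6.75]],
    [[0,-0.4,0],[0,0,6.75]],
    [[0,-0.4,0],[0,0,6.75]],
    [[0,-0.4,0],[0,0,6.75]],
    [[0,-0.4,0],[0,0,6.75]],
    [[0,0,0],[0,0,0]],
    [[0,0,0],[0,0,0]]
  ],
  "fingers": 60
}}

```text
time_s: 10.48
eef_pos: [521.3, 338.8, 111.4]
ee_rot: [-0.0, 1.0, 0.021, 0.001]
force: [-0.8, 0.3, -0.3]
grip_width: 0.705
```

Run:
```python
from h import *
C,im=shot("wrist","w4")
print(ctrl.sense()["eef_pos"],[( round(d["p"],2),(np.array(d["position"])*[640,480]).round(1).tolist()) for d in ctrl.spot_in("wrist","spare1")], proj("wrist",pose(521.1,338.6,.038,[[0,0,54],[0,0,40]])).round())
go(521.1,338.6,29,2.2,n=6)
```

```text
[521.22370648 338.72577684 111.07374546] [(0.95, [319.3, 249.5]), (0.75, [580.3, 177.8]), (0.65, [555.9, 299.0]), (0.6, [204.4, 248.6])] [[318. 260.]
 [318. 253.]]
6 rows [-0.0, 0.0, 13.6] [-0.0, -0.01, 0.04] max 13.6
```

Request:
{"api": "play_rows", "payload": {
  "motion": [
    [[0,0,13.6],[0,0,0]],
    [[0,0,13.6],[0,0,0]],
    [[0,0,13.6],[0,0,0]],
    [[0,0,13.6],[0,0,0]],
    [[0,0,13.6],[0,0,0]],
    [[0,0,13.6],[0,0,0]],
    [[0,0,0],[0,0,0]],
    [[0,0,0],[0,0,0]]
  ]
}}

```text
time_s: 11.25
eef_pos: [521.0, 338.5, 28.4]
ee_rot: [0.0, 1.0, 0.02, -0.0]
force: [0.2, -0.4, 0.6]
grip_width: 0.7
```

Request:
{"api": "play_rows", "payload": {
  "motion": [
    [[0,0,0],[0,0,0]],
    [[0,0,0],[0,0,0]],
    [[0,0,0],[0,0,0]],
    [[0,0,0],[0,0,0]],
    [[0,0,0],[0,0,0]],
    [[0,0,0],[0,0,0]]
  ],
  "fingers": 20,
  "squeeze": 50
}}

```text
time_s: 11.75
eef_pos: [521.8, 338.9, 29.7]
ee_rot: [-0.0, 1.0, 0.02, 0.001]
force: [-0.2, 1.0, 6.6]
grip_width: 0.394
```

Run:
```python
from h import *
s={"eef_pos":np.array([590.3,41,229.2]),"ee_rot":[0,1,.001,0]}
C=cam("wrist",s)
print(back("wrist",(325.4,213.3),56,C), "-> box y", back("wrist",(325.4,213.3),56,C)[1]-63)
for b in ([595.6,-19.5,.0037],[597.5,-17,.0037]):
    print(proj("wrist",pose(*b,[[-17,77,56],[17,77,56],[17,49,56],[-17,49,56],[0,84,62],[0,89,62],[70,84,68],[-70,84,62],[-29,40,18],[29,40,18],[33.6,124,113.4]]),C).round(1).tolist())
go(521,338.6,180,2.2,n=5)
```

```text
[597.06467929  44.58112039  56.        ] -> box y -18.418879610633624
[[303.6, 198.6], [343.2, 198.6], [342.8, 230.2], [304.0, 230.2], [323.6, 191.5], [323.6, 185.6], [407.1, 193.2], [241.1, 192.3], [293.1, 229.8], [352.2, 229.7], [373.5, 145.2]]
[[305.8, 195.7], [345.5, 195.7], [345.0, 227.4], [306.1, 227.5], [325.9, 188.5], [325.9, 182.6], [409.4, 190.3], [243.2, 189.3], [295.0, 227.3], [354.2, 227.2], [376.3, 141.7]]
5 rows [-0.1, 0.0, -30.1] [-0.01, -0.02, 0.01] max 30.1
```

Request:
{"api": "play_rows", "payload": {
  "motion": [
    [[0,0,-10],[0,0,0]],
    [[0,0,-30],[0,0,0]],
    [[0,0,-35],[0,0,0]],
    [[0,0,-40],[0,0,0]],
    [[0,0,-35],[0,0,0]],
    [[0,0,0],[0,0,0]]
  ]
}}

```text
time_s: 12.25
eef_pos: [523.4, 339.7, 187.0]
ee_rot: [-0.002, 1.0, 0.02, 0.006]
force: [0.0, 0.7, -0.2]
grip_width: 0.386
```

Run:
```python
from h import *
print(ctrl.sense()["grip_width"]);go(597,2.2,170,0.2,n=14)
```

```text
0.3860418933121515
14 rows [4.7, 24.2, 1.2] [-0.02, -0.05, 0.15] max 24.7
```

Request:
{"api": "play_rows", "payload": {
  "motion": [
    [[5.2,24.1,0.8],[0,0,0.15]],
    [[5.2,24.1,0.8],[0,0,0.15]],
    [[5.2,24.1,0.8],[0,0,0.15]],
    [[5.2,24.1,0.8],[0,0,0.15]],
    [[5.2,24.1,0.8],[0,0,0.15]],
    [[5.2,24.1,0.8],[0,0,0.15]],
    [[5.2,24.1,0.8],[0,0,0.15]],
    [[5.2,24.1,0.8],[0,0,0.15]],
    [[5.2,24.1,0.8],[0,0,0.15]],
    [[5.2,24.1,0.8],[0,0,0.15]],
    [[5.2,24.1,0.8],[0,0,0.15]],
    [[5.2,24.1,0.8],[0,0,0.15]],
    [[5.2,24.1,0.8],[0,0,0.15]],
    [[5.2,24.1,0.8],[0,0,0.15]],
    [[0,0,0],[0,0,0]],
    [[0,0,0],[0,0,0]]
  ]
}}

```text
time_s: 13.58
eef_pos: [601.3, 2.1, 167.2]
ee_rot: [-0.0, 1.0, 0.0, -0.0]
force: [0.1, 0.1, -1.5]
grip_width: 0.387
```

Run:
```python
from h import *
C,im=shot("wrist","w5"); print(ctrl.sense()["eef_pos"])
b=[597,-18.8,.0037]
print(proj("wrist",pose(*b,[[-17,77,56],[17,77,56],[17,49,56],[-17,49,56],[70,89,62],[-70,89,62]]),C).round(1).tolist())
cv2.imwrite("pics/w5c.png",cv2.resize(im[120:320,210:430,::-1],None,fx=3,fy=3))
go(597,2.2,100,0.2,n=4)
```

```text
[601.14799337   3.05025149 167.30450241]
[[286.1, 155.8], [336.3, 155.5], [336.1, 196.1], [286.8, 196.3], [415.2, 139.9], [207.7, 141.1]]
4 rows [-1.0, 0.2, 16.8] [-0.0, 0.0, -0.02] max 16.9
```

View pics/w5c.png

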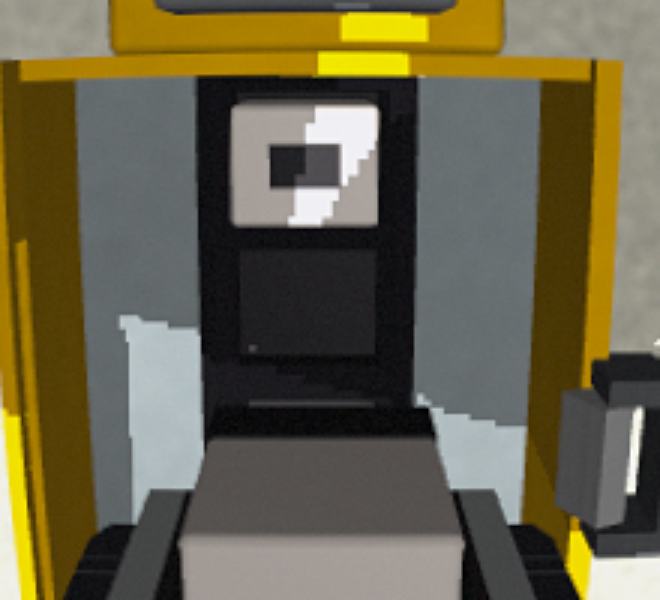

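Run:
```python
from h import *
e=ctrl.sense()["eef_pos"]
for z in (191,193): print([back("wrist",(c,300),z)-e for c in (270.3,364)])
print([back("wrist",(c,256),z-50)-e for c in (278,355)])
```

```text
[array([-17.05065476,  12.30772196,  23.69549759]), array([15.85338344, 12.37034484, 23.69549759])]
[array([-16.77636472,  13.23201001,  25.69549759]), array([15.57183677, 13.29357503, 25.69549759])]
[array([-19.05313582,  13.02525636, -24.30450241]), array([ 17.30606729,  13.09884398, -24.30450241])]
```

Request:
{"api": "play_rows", "payload": {
  "motion": [
    [[-1.8,-0.2,0],[0,0,0]],
    [[-1.8,-0.2,10],[0,0,0]],
    [[0,0,25],[0,0,0]],
    [[0,0,25],[0,0,0]],
    [[0,0,20],[0,0,0]],
    [[0,0,15],[0,0,0]],
    [[0,0,10],[0,0,0]],
    [[0,0,5],[0,0,0]],
    [[0,0,0],[0,0,0]],
    [[0,0,0],[0,0,0]]
  ]
}}

```text
time_s: 14.47
eef_pos: [598.0, 3.5, 57.8]
ee_rot: [0.0, 1.0, 0.001, 0.0]
force: [0.2, -0.5, -0.5]
grip_width: 0.385
```

Request:
{"api": "play_rows", "payload": {
  "motion": [
    [[0,0,4],[0,0,0]],
    [[0,0,4],[0,0,0]],
    [[0,0,4],[0,0,0]],
    [[0,0,4],[0,0,0]],
    [[0,0,3],[0,0,0]],
    [[0,0,3],[0,0,0]],
    [[0,0,3],[0,0,0]],
    [[0,0,2],[0,0,0]],
    [[0,0,1],[0,0,0]],
    [[0,0,0],[0,0,0]]
  ]
}}

```text
time_s: 15.3
eef_pos: [597.8, 3.3, 31.6]
ee_rot: [0.0, 1.0, 0.001, 0.0]
force: [-10.5, 1.2, 22.2]
grip_width: 0.384
```

Request:
{"api": "play_rows", "payload": {
  "motion": [
    [[0,0,0],[0,0,0]],
    [[0,0,0],[0,0,0]],
    [[0,0,0],[0,0,0]],
    [[0,0,0],[0,0,0]],
    [[0,0,-10],[0,0,0]],
    [[0,0,-25],[0,0,0]],
    [[0,0,-35],[0,0,0]],
    [[0,0,-40],[0,0,0]],
    [[0,0,-35],[0,0,0]],
    [[0,0,0],[0,0,0]]
  ],
  "fingers": 60
}}

```text
time_s: 16.13
eef_pos: [600.5, 2.9, 182.5]
ee_rot: [0.001, 1.0, 0.001, 0.006]
force: [1.1, -0.1, 0.3]
grip_width: 0.703
```

Run:
```python
from h import *
C,im=shot("wrist","w6"); cv2.imwrite("pics/w6c.png",cv2.resize(im[120:320,210:430,::-1],None,fx=3,fy=3))
print(ctrl.sense()["eef_pos"],[( round(d["p"],2),(np.array(d["position"])*[640,480]).round(1).tolist()) for d in ctrl.spot_in("wrist","spare1")])
print(proj("wrist",pose(597,-18.4,.0037,[[0,63,56],[0,21,56]]),C).round(1).tolist())
go(480,340,175,0,n=14)
```

```text
[599.29485343   3.12141612 178.66573219] [(0.72, [310.8, 222.6])]
[[310.5, 174.1], [310.8, 230.4]]
14 rows [-8.4, -24.1, 0.0] [0.0, -0.01, 0.01] max 25.5
```

View pics/w6c.png

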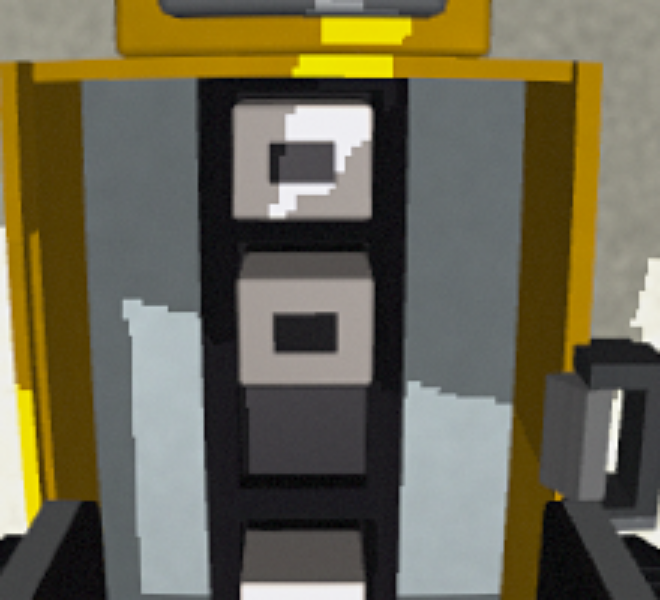

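The module is home in socket b: the top-face centre is at about (312,230) against a predicted (311,230). Next is the second spare.

Request:
{"api": "play_rows", "payload": {
  "motion": [
    [[-8.4,-24.1,0],[0,0,0]],
    [[-8.4,-24.1,0],[0,0,0]],
    [[-8.4,-24.1,0],[0,0,0]],
    [[-8.4,-24.1,0],[0,0,0]],
    [[-8.4,-24.1,0],[0,0,0]],
    [[-8.4,-24.1,0],[0,0,0]],
    [[-8.4,-24.1,0],[0,0,0]],
    [[-8.4,-24.1,0],[0,0,0]],
    [[-8.4,-24.1,0],[0,0,0]],
    [[-8.4,-24.1,0],[0,0,0]],
    [[-8.4,-24.1,0],[0,0,0]],
    [[-8.4,-24.1,0],[0,0,0]],
    [[-8.4,-24.1,0],[0,0,0]],
    [[-8.4,-24.1,0],[0,0,0]],
    [[0,0,0],[0,0,0]],
    [[0,0,0],[0,0,0]]
  ]
}}

```text
time_s: 17.57
eef_pos: [478.3, 341.0, 172.8]
ee_rot: [0.001, 1.0, 0.002, -0.001]
force: [-0.2, -0.1, 0.9]
grip_width: 0.703
```

Run:
```python
from h import *
C,im=shot("wrist","w7"); cv2.imwrite("pics/w7c.png",cv2.resize(im[150:300,150:450,::-1],None,fx=2.6,fy=2.6))
print(ctrl.sense()["eef_pos"])
for d in ctrl.spot_in("wrist","spare1"):
    u=np.array(d["position"])*[640,480]; print(round(d["p"],2),u.round(1),back("wrist",u,40,C).round(1))
```

```text
[478.84687455 340.15059437 173.02606407]
0.94 [572.2 168.1] [700.  397.7  40. ]
0.91 [279.3 229.6] [448.6 339.7  40. ]
0.79 [558.1 265.7] [699.  308.1  40. ]
0.78 [445.2 258.5] [581.6 316.5  40. ]
```

View pics/w7c.png

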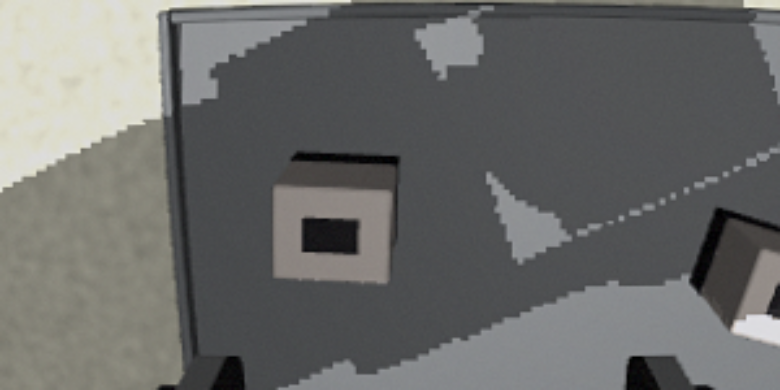

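Run:
```python
from h import *
p=back("wrist",(277.3,239.4),54); print(p)
print(((proj("wrist",pose(p[0],p[1],-.03,[[-17,14,54],[17,14,54],[17,-14,54],[-17,-14,54]]))-150)*2.6).round().tolist())
go(p[0],p[1],100,-1.7,n=6)
```

```text
[449.43315751 334.5352435   54.        ]
[[271.0, 182.0], [392.0, 186.0], [390.0, 282.0], [272.0, 278.0]]
6 rows [-4.9, 0.9, 12.2] [0.01, 0.01, 0.3] max 13.2
```

Request:
{"api": "play_rows", "payload": {
  "motion": [
    [[-4.9,0.9,12.2],[0,0,0.3]],
    [[-4.9,0.9,12.2],[0,0,0.3]],
    [[-4.9,0.9,12.2],[0,0,0.3]],
    [[-4.9,0.9,12.2],[0,0,0.3]],
    [[-4.9,0.9,12.2],[0,0,0.3]],
    [[-4.9,0.9,12.2],[0,0,0.3]],
    [[0,0,0],[0,0,0]],
    [[0,0,15],[0,0,0]],
    [[0,0,15],[0,0,0]],
    [[0,0,15],[0,0,0]],
    [[0,0,15],[0,0,0]],
    [[0,0,11],[0,0,0]],
    [[0,0,0],[0,0,0]],
    [[0,0,0],[0,0,0]]
  ]
}}

```text
time_s: 18.83
eef_pos: [450.2, 335.0, 30.2]
ee_rot: [0.0, 1.0, -0.015, -0.0]
force: [0.8, -0.3, -0.2]
grip_width: 0.701
```

Request:
{"api": "play_rows", "payload": {
  "motion": [
    [[0,0,0],[0,0,0]],
    [[0,0,0],[0,0,0]],
    [[0,0,0],[0,0,0]],
    [[0,0,0],[0,0,0]],
    [[0,0,0],[0,0,0]],
    [[0,0,0],[0,0,0]]
  ],
  "fingers": 20
}}

```text
time_s: 19.33
eef_pos: [450.5, 335.6, 31.2]
ee_rot: [-0.0, 1.0, -0.014, 0.001]
force: [0.0, -1.0, 7.1]
grip_width: 0.384
```

Request:
{"api": "play_rows", "payload": {
  "motion": [
    [[0,0,-10],[0,0,0]],
    [[0,0,-30],[0,0,0]],
    [[0,0,-35],[0,0,0]],
    [[0,0,-40],[0,0,0]],
    [[0,0,-35],[0,0,0]],
    [[0,0,0],[0,0,0]],
    [[0,0,0],[0,0,0]]
  ]
}}

```text
time_s: 19.92
eef_pos: [450.3, 335.7, 182.3]
ee_rot: [-0.001, 1.0, -0.014, 0.002]
force: [-0.2, -0.7, -0.7]
grip_width: 0.389
```

Run:
```python
from h import *
print(ctrl.sense());go(597.5,-38.6,170,0.2,n=16)
```

```text
{'time_s': 19.9167, 'joints': array([4.31942559e-01, 4.31337532e-01, 1.46033465e+00, 4.81434705e-06,
       1.24570343e+00, 4.60620684e-01]), 'dq': array([-0.00071692,  0.05209569,  0.05723292, -0.00129964, -0.0176738 ,
       -0.00053772]), 'tau': array([ 1.01336783e-01, -4.94924819e+01, -2.76624960e+01,  2.71615223e-03,
        1.50677282e-01, -3.54293729e-05]), 'eef_pos': array([450.32980041, 335.65367873, 182.32219913]), 'ee_rot': array([-9.12125964e-04,  9.99894964e-01, -1.43393034e-02,  1.90102130e-03]), 'force': array([-0.22410344, -0.69939649, -0.65008431]), 'wrist_torque': array([-0.00913522,  0.0283564 ,  0.01842514]), 'grip_width': 0.38853205822913545}
16 rows [9.5, 23.3, 0.8] [-0.01, -0.01, -0.12] max 25.1
```

Request:
{"api": "play_rows", "payload": {
  "motion": [
    [[9.5,23.3,0.8],[0,0,-0.12]],
    [[9.5,23.3,0.8],[0,0,-0.12]],
    [[9.5,23.3,0.8],[0,0,-0.12]],
    [[9.5,23.3,0.8],[0,0,-0.12]],
    [[9.5,23.3,0.8],[0,0,-0.12]],
    [[9.5,23.3,0.8],[0,0,-0.12]],
    [[9.5,23.3,0.8],[0,0,-0.12]],
    [[9.5,23.3,0.8],[0,0,-0.12]],
    [[9.5,23.3,0.8],[0,0,-0.12]],
    [[9.5,23.3,0.8],[0,0,-0.12]],
    [[9.5,23.3,0.8],[0,0,-0.12]],
    [[9.5,23.3,0.8],[0,0,-0.12]],
    [[9.5,23.3,0.8],[0,0,-0.12]],
    [[9.5,23.3,0.8],[0,0,-0.12]],
    [[9.5,23.3,0.8],[0,0,-0.12]],
    [[9.5,23.3,0.8],[0,0,-0.12]],
    [[0,0,0],[0,0,0]],
    [[0,0,0],[0,0,0]],
    [[0,0,0],[0,0,0]]
  ]
}}

```text
time_s: 21.5
eef_pos: [596.3, -38.8, 166.3]
ee_rot: [-0.0, 1.0, 0.002, -0.001]
force: [-0.7, 0.7, -0.8]
grip_width: 0.385
```

Run:
```python
from h import *
C,im=shot("wrist","w8"); cv2.imwrite("pics/w8c.png",cv2.resize(im[110:310,210:430,::-1],None,fx=3,fy=3))
e=ctrl.sense()["eef_pos"];print(e,ctrl.sense()["ee_rot"])
print(((proj("wrist",pose(597,-18.4,.0037,[[-17,35,56],[17,35,56],[17,7,56],[-17,7,56]]),C)-[210,110])*3).round().tolist())
print(((proj("wrist",e+np.array([[-17,14,22.8],[17,14,22.8],[-17,14,-27.2],[17,14,-27.2]]),C)-[210,110])*3).round().tolist())
```

```text
[596.34179187 -38.49373193 166.58764806] [-2.85298487e-04  9.99996027e-01  2.69934833e-03 -7.60306331e-04]
[[253.0, 140.0], [404.0, 141.0], [402.0, 263.0], [254.0, 263.0]]
[[182.0, 552.0], [472.0, 553.0], [219.0, 425.0], [433.0, 426.0]]
```

View pics/w8c.png

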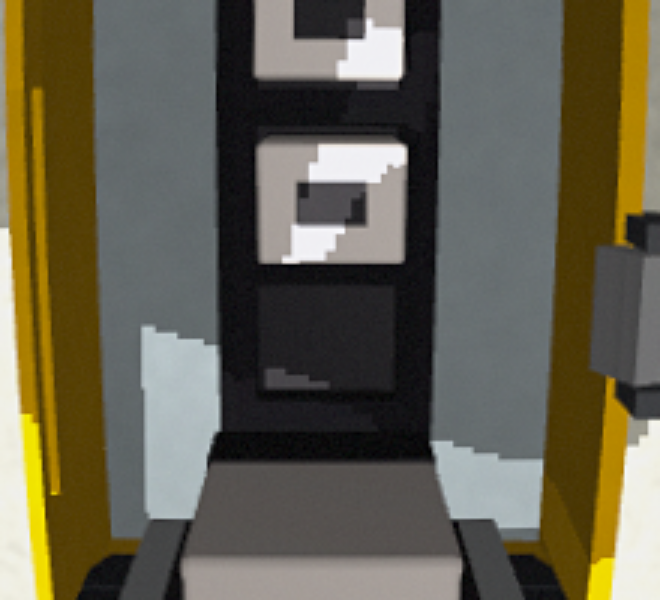

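Request:
{"api": "play_rows", "payload": {
  "motion": [
    [[1.5,-0.3,5],[0,0,0.15]],
    [[0,0,15],[0,0,0.15]],
    [[0,0,25],[0,0,0]],
    [[0,0,25],[0,0,0]],
    [[0,0,20],[0,0,0]],
    [[0,0,10],[0,0,0]],
    [[0,0,7],[0,0,0]],
    [[0,0,0],[0,0,0]],
    [[0,0,0],[0,0,0]]
  ]
}}

```text
time_s: 22.3
eef_pos: [598.8, -39.0, 61.0]
ee_rot: [0.0, 1.0, -0.0, 0.001]
force: [-0.1, 0.1, -0.5]
grip_width: 0.388
```

Request:
{"api": "play_rows", "payload": {
  "motion": [
    [[0,0,4],[0,0,0]],
    [[0,0,4],[0,0,0]],
    [[0,0,4],[0,0,0]],
    [[0,0,4],[0,0,0]],
    [[0,0,3],[0,0,0]],
    [[0,0,3],[0,0,0]],
    [[0,0,3],[0,0,0]],
    [[0,0,2],[0,0,0]],
    [[0,0,0],[0,0,0]]
  ]
}}

```text
time_s: 23.05
eef_pos: [598.5, -39.1, 33.3]
ee_rot: [0.0, 1.0, -0.0, 0.0]
force: [-0.4, 0.1, -0.6]
grip_width: 0.388
```

Request:
{"api": "play_rows", "payload": {
  "motion": [
    [[0,0,1],[0,0,0]],
    [[0,0,1],[0,0,0]],
    [[0,0,1],[0,0,0]],
    [[0,0,0],[0,0,0]]
  ]
}}

```text
time_s: 23.38
eef_pos: [598.6, -39.2, 33.1]
ee_rot: [0.0, 1.0, -0.0, 0.0]
force: [-10.5, 2.3, 25.9]
grip_width: 0.382
```

Contact at the expected height. I'll release, rise and check.

Request:
{"api": "play_rows", "payload": {
  "motion": [
    [[0,0,0],[0,0,0]],
    [[0,0,0],[0,0,0]],
    [[0,0,0],[0,0,0]],
    [[0,0,0],[0,0,0]],
    [[0,0,-10],[0,0,0]],
    [[0,0,-25],[0,0,0]],
    [[0,0,-35],[0,0,0]],
    [[0,0,-40],[0,0,0]],
    [[0,0,-35],[0,0,0]],
    [[0,0,0],[0,0,0]],
    [[0,0,0],[0,0,0]]
  ],
  "fingers": 60
}}

```text
time_s: 24.3
eef_pos: [599.1, -39.2, 177.6]
ee_rot: [0.001, 1.0, -0.0, 0.002]
force: [-0.5, 0.5, -0.9]
grip_width: 0.704
```

Run:
```python
from h import *
C,im=shot("wrist","w9"); cv2.imwrite("pics/w9c.png",cv2.resize(im[110:310,210:430,::-1],None,fx=3,fy=3))
e=ctrl.sense()["eef_pos"];print(e)
for y in (21,-21):print(((proj("wrist",pose(597,-18.4,.0037,[[-17,y+14,56],[17,y+14,56],[17,y-14,56],[-17,y-14,56]]),C)-[210,110])*3).round().tolist())
go(500,-270,190,1.3,n=12)
```

```text
[598.33440948 -39.06508438 175.53471219]
[[239.0, 136.0], [384.0, 135.0], [383.0, 252.0], [241.0, 253.0]]
[[242.0, 310.0], [383.0, 310.0], [382.0, 421.0], [244.0, 421.0]]
12 rows [-8.4, 19.2, -1.2] [0.0, -0.0, -0.11] max 21.0
```

View pics/w9c.png

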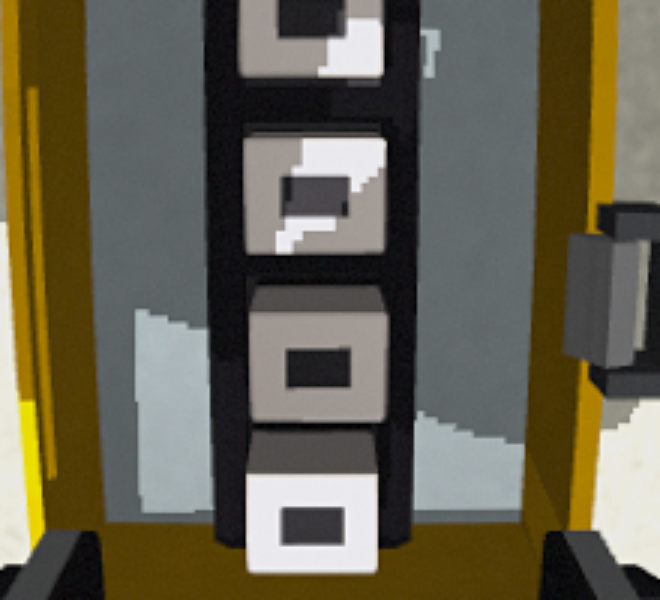

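Request:
{"api": "play_rows", "payload": {
  "motion": [
    [[-8.4,20,-1.2],[0,0,-0.1]],
    [[-8.4,20,-1.2],[0,0,-0.1]],
    [[-8.4,20,-1.2],[0,0,-0.1]],
    [[-8.4,20,-1.2],[0,0,-0.1]],
    [[-8.4,20,-1.2],[0,0,-0.1]],
    [[-8.4,20,-1.2],[0,0,-0.1]],
    [[-8.4,20,-1.2],[0,0,-0.1]],
    [[-8.4,20,-1.2],[0,0,-0.1]],
    [[-8.4,20,-1.2],[0,0,-0.1]],
    [[-8.4,20,-1.2],[0,0,-0.1]],
    [[-8.4,20,-1.2],[0,0,-0.1]],
    [[-8.4,20,-1.2],[0,0,-0.1]],
    [[0,0,0],[0,0,0]],
    [[0,0,0],[0,0,0]]
  ],
  "fingers": 45
}}

```text
time_s: 25.52
eef_pos: [499.1, -280.3, 188.2]
ee_rot: [-0.001, 1.0, 0.009, -0.001]
force: [-0.1, 1.3, 0.4]
grip_width: 0.532
```

Run:
```python
from h import *
C,im=shot("wrist","w10"); cv2.imwrite("pics/w10c.png",cv2.resize(im[100:400,120:520,::-1],None,fx=2,fy=2))
e=ctrl.sense()["eef_pos"];print(e)
P=[[62.5,89,6],[62.5,-89,6],[-62.5,-89,6],[-62.5,89,6],[6,30,30],[6,-30,30],[-6,-30,30],[-6,30,30],[-75,45,4],[-75,-45,4]]
print(((proj("wrist",pose(509,-311.5,.0224,P),C)-[120,100])*2).round().tolist())
```

```text
[ 499.45206506 -279.54702747  188.38297327]
[[559.0, 104.0], [539.0, 467.0], [290.0, 468.0], [273.0, 103.0], [433.0, 246.0], [431.0, 380.0], [404.0, 380.0], [404.0, 246.0], [250.0, 202.0], [260.0, 387.0]]
```

View pics/w10c.png

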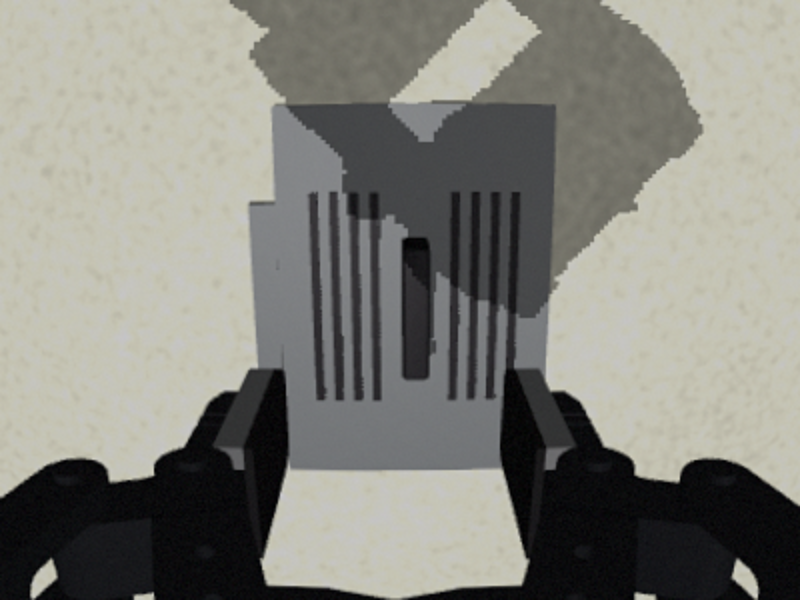

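Run:
```python
from h import *
go(508.9,-311.5,60,1.3,n=6)
```

```text
6 rows [1.5, 5.4, 21.4] [-0.02, 0.02, -0.03] max 22.1
```

Request:
{"api": "play_rows", "payload": {
  "motion": [
    [[1.5,5.4,21.4],[0,0,0]],
    [[1.5,5.4,21.4],[0,0,0]],
    [[1.5,5.4,21.4],[0,0,0]],
    [[1.5,5.4,21.4],[0,0,0]],
    [[1.5,5.4,21.4],[0,0,0]],
    [[1.5,5.4,21.4],[0,0,0]],
    [[0,0,0],[0,0,0]],
    [[0,0,0],[0,0,0]]
  ]
}}

```text
time_s: 26.23
eef_pos: [509.4, -311.0, 60.4]
ee_rot: [-0.001, 1.0, 0.011, -0.001]
force: [0.4, -0.1, 0.1]
grip_width: 0.526
```

Request:
{"api": "play_rows", "payload": {
  "motion": [
    [[0,0,12],[0,0,0]],
    [[0,0,12],[0,0,0]],
    [[0,0,12],[0,0,0]],
    [[0,0,8],[0,0,0]],
    [[0,0,4],[0,0,0]],
    [[0,0,0],[0,0,0]],
    [[0,0,0],[0,0,0]]
  ]
}}

```text
time_s: 26.82
eef_pos: [509.5, -312.3, 13.2]
ee_rot: [0.0, 1.0, 0.01, 0.0]
force: [-0.1, 0.7, -0.2]
grip_width: 0.527
```

Request:
{"api": "play_rows", "payload": {
  "motion": [
    [[0,0,2.5],[0,0,0]],
    [[0,0,0],[0,0,0]],
    [[0,0,0],[0,0,0]]
  ]
}}

```text
time_s: 27.07
eef_pos: [509.6, -312.3, 10.9]
ee_rot: [0.0, 1.0, 0.01, 0.0]
force: [-0.7, 0.4, -0.4]
grip_width: 0.53
```

Request:
{"api": "play_rows", "payload": {
  "motion": [
    [[0,0,0],[0,0,0]],
    [[0,0,0],[0,0,0]],
    [[0,0,0],[0,0,0]],
    [[0,0,0],[0,0,0]],
    [[0,0,0],[0,0,0]],
    [[0,0,0],[0,0,0]],
    [[0,0,0],[0,0,0]]
  ],
  "fingers": 0,
  "squeeze": 90
}}

```text
time_s: 27.65
eef_pos: [509.6, -312.3, 11.1]
ee_rot: [0.0, 1.0, 0.01, 0.0]
force: [-0.9, 0.0, 6.6]
grip_width: 0.12
```

Request:
{"api": "play_rows", "payload": {
  "motion": [
    [[0,0,-10],[0,0,0]],
    [[0,0,-25],[0,0,0]],
    [[0,0,-35],[0,0,0]],
    [[0,0,-40],[0,0,0]],
    [[0,0,-40],[0,0,0]],
    [[0,0,-30],[0,0,0]],
    [[0,0,0],[0,0,0]],
    [[0,0,0],[0,0,0]],
    [[0,0,0],[0,0,0]]
  ]
}}

```text
time_s: 28.4
eef_pos: [509.0, -311.8, 189.7]
ee_rot: [-0.001, 1.0, 0.01, -0.001]
force: [-0.2, -0.5, -1.6]
grip_width: 0.115
```

Run:
```python
from h import *
print(ctrl.sense()["grip_width"],ctrl.sense()["eef_pos"]);go(611.6,-19.2,190,0.1,15,n=18)
```

```text
0.11506440066885874 [ 508.99877954 -311.7994111   189.66625544]
18 rows [5.9, -16.2, 0.7] [-0.01, 0.84, 0.06] max 17.2
```

Request:
{"api": "play_rows", "payload": {
  "motion": [
    [[5.9,-16.2,0.7],[0,0.84,0.06]],
    [[5.9,-16.2,0.7],[0,0.84,0.06]],
    [[5.9,-16.2,0.7],[0,0.84,0.06]],
    [[5.9,-16.2,0.7],[0,0.84,0.06]],
    [[5.9,-16.2,0.7],[0,0.84,0.06]],
    [[5.9,-16.2,0.7],[0,0.84,0.06]],
    [[5.9,-16.2,0.7],[0,0.84,0.06]],
    [[5.9,-16.2,0.7],[0,0.84,0.06]],
    [[5.9,-16.2,0.7],[0,0.84,0.06]],
    [[5.9,-16.2,0.7],[0,0.84,0.06]],
    [[5.9,-16.2,0.7],[0,0.84,0.06]],
    [[5.9,-16.2,0.7],[0,0.84,0.06]],
    [[5.9,-16.2,0.7],[0,0.84,0.06]],
    [[5.9,-16.2,0.7],[0,0.84,0.06]],
    [[5.9,-16.2,0.7],[0,0.84,0.06]],
    [[5.9,-16.2,0.7],[0,0.84,0.06]],
    [[5.9,-16.2,0.7],[0,0.84,0.06]],
    [[5.9,-16.2,0.7],[0,0.84,0.06]],
    [[0,0,0],[0,0,0]],
    [[0,0,0],[0,0,0]]
  ]
}}

```text
time_s: 30.07
eef_pos: [612.4, -17.7, 191.4]
ee_rot: [-0.002, 0.991, 0.002, 0.131]
force: [-0.9, -1.0, -1.4]
grip_width: 0.115
```

Run:
```python
from h import *
s=ctrl.sense();print(s["grip_width"],s["eef_pos"],rot(s["ee_rot"])[:,0]);go(611.6,-19.2,97.2,0.1,15,n=6)
```

```text
0.1149807337343391 [612.37839431 -17.67758775 191.41853322] [0.96546326 0.00312817 0.26052046]
6 rows [-4.2, 0.3, 15.1] [-0.03, -0.02, 0.01] max 15.7
```

Request:
{"api": "play_rows", "payload": {
  "motion": [
    [[-4.2,0.3,15.1],[0,0,0]],
    [[-4.2,0.3,15.1],[0,0,0]],
    [[-4.2,0.3,15.1],[0,0,0]],
    [[-4.2,0.3,15.1],[0,0,0]],
    [[-4.2,0.3,15.1],[0,0,0]],
    [[-4.2,0.3,15.1],[0,0,0]],
    [[0,0,0],[0,0,0]],
    [[0,0,0],[0,0,0]]
  ]
}}

```text
time_s: 30.73
eef_pos: [611.7, -21.2, 97.3]
ee_rot: [-0.002, 0.991, 0.0, 0.131]
force: [0.4, -0.2, -0.4]
grip_width: 0.115
```

Run:
```python
from h import *
C,im=shot("wrist","w11"); s=ctrl.sense();e=s["eef_pos"];R=rot(s["ee_rot"]); print(e,R[:,0],s["force"])
cv2.imwrite("pics/w11c.png",cv2.resize(im[90:330,140:340,::-1],None,fx=2.5,fy=2.5))
# cover pts in tool: cover (x,y,z)-> tool (x, -(y+.8), 11.1-z)
T=lambda P: e+np.array([[x,-(y+.8),11.1-z] for x,y,z in P])@R.T
f=lambda P: ((proj("wrist",P,C)-[140,90])*2.5).round().tolist()
print(f(T([[-75,45,4],[-62.5,45,4],[-62.5,89,6],[62.5,89,6],[-62.5,89,0]])))
print(f(pose(597.2,-18.6,.002,[[-64,48,62],[-64,48,71],[-64,84,62],[-68,89,62],[-70,89,62],[-64,52,78]])))
p=T([[-75,0,0]])[0]-[597.2,-18.6,0]; print("tip in box",p)
```

```text
[612.22207906 -21.23588413  98.29679013] [9.65222733e-01 7.01049896e-04 2.61427971e-01] [ 0.46509216 -0.05032056 -1.34980419]
[[19.0, 264.0], [83.0, 262.0], [70.0, 2.0], [832.0, 3.0], [83.0, 6.0]]
[[-17.0, 235.0], [-28.0, 240.0], [-26.0, 39.0], [-46.0, 15.0], [-57.0, 16.0], [-39.0, 222.0]]
tip in box [-54.46889453  -1.85934047  67.97762837]
```

View pics/w11c.png

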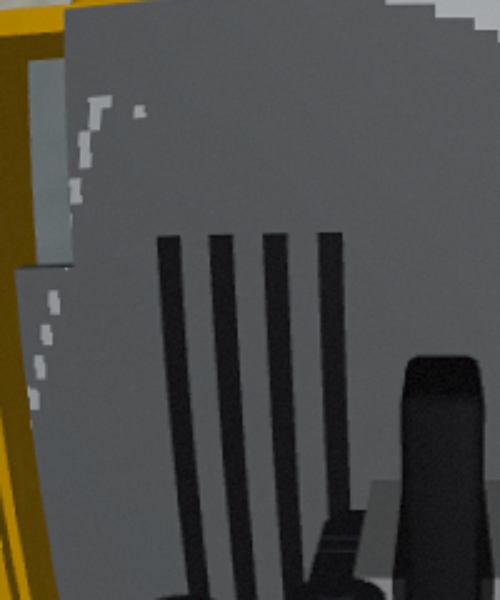

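Request:
{"api": "play_rows", "payload": {
  "motion": [
    [[0,-2.4,0.8],[0,0,0]],
    [[0,0,0],[0,0,0]],
    [[0,0,0],[0,0,0]],
    [[0,0,0],[0,0,0]]
  ]
}}

```text
time_s: 31.12
eef_pos: [612.4, -18.5, 97.3]
ee_rot: [-0.001, 0.991, 0.001, 0.132]
force: [-0.4, -0.6, -0.8]
grip_width: 0.114
```

Request:
{"api": "play_rows", "payload": {
  "motion": [
    [[-3,0,0],[0,0,0]],
    [[-3,0,0],[0,0,0]],
    [[-3,0,0],[0,0,0]],
    [[-3,0,0],[0,0,0]],
    [[0,0,0],[0,0,0]],
    [[0,0,0],[0,0,0]]
  ]
}}

```text
time_s: 31.62
eef_pos: [600.5, -18.6, 93.7]
ee_rot: [-0.001, 0.991, 0.001, 0.132]
force: [-0.1, 0.3, -1.7]
grip_width: 0.121
```

Request:
{"api": "play_rows", "payload": {
  "motion": [
    [[-2,0,0],[0,0,0]],
    [[-2,0,0],[0,0,0]],
    [[-2,0,0],[0,0,0]],
    [[-1,0,0],[0,0,0]],
    [[0,0,0],[0,0,0]],
    [[0,0,0],[0,0,0]]
  ]
}}

```text
time_s: 32.12
eef_pos: [593.9, -18.6, 91.9]
ee_rot: [-0.001, 0.991, 0.001, 0.132]
force: [0.6, -0.9, -0.7]
grip_width: 0.115
```

Run:
```python
from h import *
go(596.6,-18.6,79.8,0.1,5,n=14)
```

```text
14 rows [0.0, 0.0, 0.9] [-0.01, -0.72, -0.0] max 0.9
```

Request:
{"api": "play_rows", "payload": {
  "motion": [
    [[0,0,0.9],[0,-0.72,0]],
    [[0,0,0.9],[0,-0.72,0]],
    [[0,0,0.9],[0,-0.72,0]],
    [[0,0,0.9],[0,-0.72,0]],
    [[0,0,0.9],[0,-0.72,0]],
    [[0,0,0.9],[0,-0.72,0]],
    [[0,0,0.9],[0,-0.72,0]],
    [[0,0,0.9],[0,-0.72,0]],
    [[0,0,0.9],[0,-0.72,0]],
    [[0,0,0.9],[0,-0.72,0]],
    [[0,0,0.9],[0,-0.72,0]],
    [[0,0,0.9],[0,-0.72,0]],
    [[0,0,0.9],[0,-0.72,0]],
    [[0,0,0.9],[0,-0.72,0]],
    [[0,0,0],[0,0,0]],
    [[0,0,0],[0,0,0]]
  ]
}}

```text
time_s: 33.45
eef_pos: [596.1, -18.6, 79.4]
ee_rot: [-0.001, 0.999, 0.001, 0.044]
force: [-3.1, 0.2, 1.2]
grip_width: 0.118
```

Run:
```python
from h import *
go(596.8,-18.6,73,0.1,0,n=10)
```

```text
10 rows [0.0, 0.0, 0.6] [-0.01, -0.5, -0.0] max 0.6
```

Request:
{"api": "play_rows", "payload": {
  "motion": [
    [[0,0,0.6],[0,-0.5,0]],
    [[0,0,0.6],[0,-0.5,0]],
    [[0,0,0.6],[0,-0.5,0]],
    [[0,0,0.6],[0,-0.5,0]],
    [[0,0,0.6],[0,-0.5,0]],
    [[0,0,0],[0,0,0]]
  ]
}}

```text
time_s: 33.95
eef_pos: [596.1, -18.5, 76.0]
ee_rot: [-0.001, 1.0, 0.001, 0.021]
force: [-3.3, 0.2, 0.8]
grip_width: 0.117
```

Request:
{"api": "play_rows", "payload": {
  "motion": [
    [[0,0,0.6],[0,-0.5,0]],
    [[0,0,0.6],[0,-0.5,0]],
    [[0,0,0.6],[0,-0.5,0]],
    [[0,0,0.6],[0,-0.5,0]],
    [[0,0,0.6],[0,-0.5,0]],
    [[0,0,0],[0,0,0]],
    [[0,0,0],[0,0,0]]
  ]
}}

```text
time_s: 34.53
eef_pos: [596.8, -18.6, 73.5]
ee_rot: [-0.001, 1.0, 0.001, 0.001]
force: [0.3, -0.1, -1.4]
grip_width: 0.116
```

Request:
{"api": "play_rows", "payload": {
  "motion": [
    [[0,0,0],[0,0,0]],
    [[0,0,0],[0,0,0]],
    [[0,0,0],[0,0,0]],
    [[0,0,0],[0,0,0]],
    [[0,0,-10],[0,0,0]],
    [[0,0,-20],[0,0,0]],
    [[0,0,-30],[0,0,0]],
    [[0,0,-35],[0,0,0]],
    [[0,0,0],[0,0,0]],
    [[0,0,0],[0,0,0]]
  ],
  "fingers": 35
}}

```text
time_s: 35.37
eef_pos: [597.2, -18.9, 171.1]
ee_rot: [-0.001, 1.0, 0.001, 0.003]
force: [0.1, 0.3, -0.4]
grip_width: 0.41
```

Run:
```python
from h import *
C,im=shot("wrist","w12"); print(ctrl.sense()["eef_pos"])
D,sc=shot("scene","s12")
a=cv2.resize(im[130:370,180:440,::-1],None,fx=1.6,fy=1.6); b=cv2.resize(sc[205:325,245:400,::-1],None,fx=2.4,fy=2.4)
o=np.zeros((384,a.shape[1]+b.shape[1],3),np.uint8);o[:a.shape[0],:a.shape[1]]=a;o[:b.shape[0],a.shape[1]:]=b;cv2.imwrite("pics/c12.png",o);print(a.shape,b.shape)
B=[597.2,-18.6,.002]
for z in (68,76): print(z,((proj("wrist",pose(*B,[[62.5,89,z],[62.5,-89,z],[-62.5,89,68],[6,30,92],[6,-30,92]]),C)-[180,130])*1.6).round().tolist(),((proj("scene",pose(*B,[[62.5,89,z],[62.5,-89,z],[70,89,68]]),D)-[245,205])*2.4+[416,0]).round().tolist())
```

```text
[596.43231166 -18.78640845 169.18768117]
(384, 416, 3) (288, 372, 3)
68 [[370.0, -34.0], [347.0, 349.0], [68.0, -34.0], [235.0, 113.0], [234.0, 260.0]] [[627.0, 233.0], [457.0, 129.0], [622.0, 239.0]]
76 [[375.0, -35.0], [350.0, 357.0], [68.0, -34.0], [235.0, 113.0], [234.0, 260.0]] [[627.0, 227.0], [456.0, 123.0], [622.0, 239.0]]
```

View pics/c12.png

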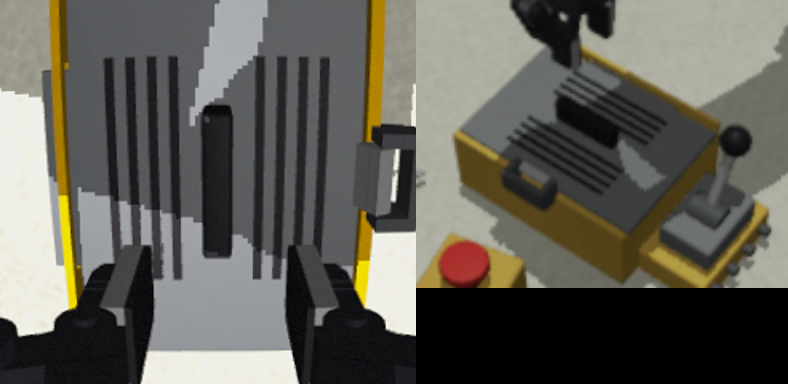

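Request:
{"api": "play_rows", "payload": {
  "motion": [
    [[11,-9,0],[0,0,0]],
    [[11,-9,0],[0,0,0]],
    [[11,-9,0],[0,0,0]],
    [[11,-9,0],[0,0,0]],
    [[0,0,20],[0,0,0]],
    [[0,0,20],[0,0,0]],
    [[0,0,20],[0,0,0]],
    [[0,0,15],[0,0,0]],
    [[0,0,8],[0,0,0]],
    [[0,0,0],[0,0,0]],
    [[0,0,0],[0,0,0]],
    [[0,0,0],[0,0,0]]
  ],
  "fingers": 0
}}

```text
time_s: 36.47
eef_pos: [640.8, 17.4, 86.5]
ee_rot: [-0.001, 1.0, 0.001, 0.001]
force: [0.5, 0.6, 0.2]
grip_width: -0.002
```

Request:
{"api": "play_rows", "payload": {
  "motion": [
    [[0,0,3],[0,0,0]],
    [[0,0,3],[0,0,0]],
    [[0,0,3],[0,0,0]],
    [[0,0,3],[0,0,0]],
    [[0,0,2],[0,0,0]],
    [[0,0,0],[0,0,0]],
    [[0,0,0],[0,0,0]]
  ]
}}

```text
time_s: 37.05
eef_pos: [640.4, 17.6, 71.5]
ee_rot: [-0.001, 1.0, 0.001, 0.0]
force: [-0.3, 0.1, -0.3]
grip_width: 0.001
```

Request:
{"api": "play_rows", "payload": {
  "motion": [
    [[0,0,2],[0,0,0]],
    [[0,0,2],[0,0,0]],
    [[0,0,1],[0,0,0]],
    [[0,0,0],[0,0,0]],
    [[0,0,0],[0,0,0]]
  ]
}}

```text
time_s: 37.47
eef_pos: [640.6, 17.5, 68.1]
ee_rot: [-0.001, 1.0, 0.001, 0.001]
force: [-4.2, -0.2, 10.1]
grip_width: -0.002
```

Request:
{"api": "play_rows", "payload": {
  "motion": [
    [[0,0,-20],[0,0,0]],
    [[0,0,-35],[0,0,0]],
    [[0,0,-35],[0,0,0]],
    [[0,0,-24],[0,0,0]],
    [[-15.7,-11,0],[0,0,0]],
    [[-15.7,-11,0],[0,0,0]],
    [[-15.7,-11,0],[0,0,0]],
    [[-15.7,-11,0],[0,0,0]],
    [[-15.7,-11,0],[0,0,0]],
    [[-15.7,-11,0],[0,0,0]],
    [[-15.7,-11,0],[0,0,0]],
    [[-15.7,-11,0],[0,0,0]],
    [[0,0,0],[0,0,0]],
    [[0,0,25],[0,0,0]],
    [[0,0,25],[0,0,0]],
    [[0,0,20],[0,0,0]],
    [[0,0,8],[0,0,0]],
    [[0,0,0],[0,0,0]],
    [[0,0,0],[0,0,0]]
  ]
}}

```text
time_s: 39.05
eef_pos: [515.2, 105.1, 103.4]
ee_rot: [-0.001, 1.0, 0.001, 0.001]
force: [0.3, 0.2, 1.2]
grip_width: -0.001
```

Request:
{"api": "play_rows", "payload": {
  "motion": [
    [[5,0,0],[0,0,0]],
    [[5,0,0],[0,0,0]],
    [[5,0,0],[0,0,0]],
    [[5,0,0],[0,0,0]],
    [[5,0,0],[0,0,0]],
    [[5,0,0],[0,0,0]],
    [[5,0,0],[0,0,0]],
    [[5,0,0],[0,0,0]],
    [[5,0,0],[0,0,0]],
    [[5,0,0],[0,0,0]],
    [[5,0,0],[0,0,0]],
    [[5,0,0],[0,0,0]],
    [[5,0,0],[0,0,0]],
    [[5,0,0],[0,0,0]],
    [[5,0,0],[0,0,0]],
    [[5,0,0],[0,0,0]],
    [[5,0,0],[0,0,0]],
    [[0,0,0],[0,0,0]]
  ]
}}

```text
time_s: 40.55
eef_pos: [600.5, 105.3, 102.7]
ee_rot: [-0.001, 1.0, 0.001, 0.001]
force: [0.1, -0.6, -0.2]
grip_width: 0.001
```

Request:
{"api": "play_rows", "payload": {
  "motion": [
    [[2,0,0],[0,0,0]],
    [[2,0,0],[0,0,0]],
    [[2,0,0],[0,0,0]],
    [[2,0,0],[0,0,0]],
    [[0,0,0],[0,0,0]]
  ]
}}

```text
time_s: 40.97
eef_pos: [605.4, 105.5, 102.5]
ee_rot: [-0.001, 1.0, 0.001, -0.003]
force: [-14.2, -1.4, 6.3]
grip_width: -0.004
```

Against the ON stop. I'll back off, rise clear and check everything.

Request:
{"api": "play_rows", "payload": {
  "motion": [
    [[-8,0,0],[0,0,0]],
    [[-15,0,0],[0,0,0]],
    [[-15,0,-20],[0,0,0]],
    [[-15,0,-35],[0,0,0]],
    [[-25,0,-35],[0,0,0]],
    [[-25,0,-30],[0,0,0]],
    [[-25,0,0],[0,0,0]],
    [[-25,0,0],[0,0,0]],
    [[-25,0,0],[0,0,0]],
    [[0,0,0],[0,0,0]],
    [[0,0,0],[0,0,0]],
    [[0,0,0],[0,0,0]]
  ]
}}

```text
time_s: 41.97
eef_pos: [431.1, 104.7, 222.0]
ee_rot: [-0.001, 1.0, 0.001, 0.001]
force: [-0.2, 0.2, -0.5]
grip_width: 0.006
```

Run:
```python
from h import *
print(ctrl.sense()["eef_pos"])
D,sc=shot("scene","s13"); T,tp=shot("top","t13")
a=cv2.resize(sc[180:450,160:560,::-1],None,fx=1,fy=1); b=cv2.resize(tp[140:340,120:520,::-1],None,fx=1.5,fy=1.5)
o=np.zeros((580,600,3),np.uint8);o[:270,:400]=a;o[275:575]=b;cv2.imwrite("pics/c13.png",o)
for n in ("spare1","isolator_tip","mug","estop","driver"): print(n,[(round(d["p"],2),(np.array(d["position"])*[640,480]).round().tolist()) for d in ctrl.spot_in("top",n)][:5])
B=[597.2,-18.6,.002]; print(proj("top",pose(*B,[[33.6,124,113.4],[-33.6,124,113.4]]),T).round())
```

```text
[431.12159439 104.73293532 222.00627464]
spare1 [(0.73, [194.0, 252.0]), (0.62, [161.0, 199.0]), (0.3, [258.0, 176.0])]
isolator_tip [(0.44, [281.0, 225.0])]
mug [(0.76, [259.0, 174.0])]
estop [(0.65, [330.0, 174.0])]
driver [(0.86, [403.0, 161.0])]
[[279. 225.]
 [280. 255.]]
```

View pics/c13.png

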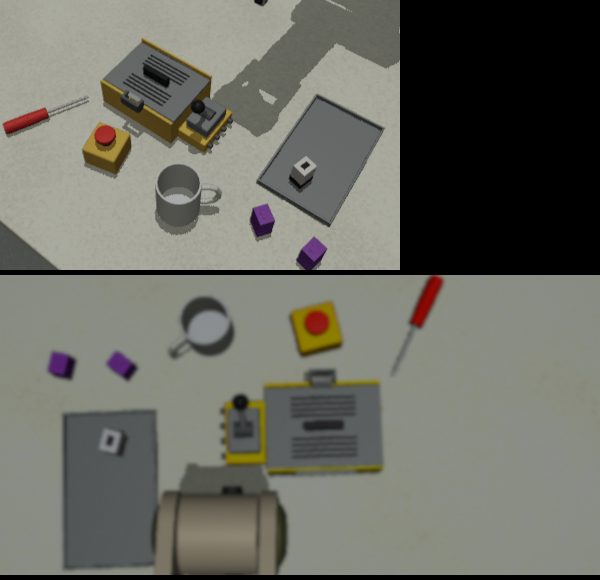

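The cover is flat, the lever ball is at (281,225), which is the ON position, one spare is left in the tray, and the bystanders have not moved.

```bash
python3 -c "
from rig import ctrl
print(ctrl.finish_job())"
```

```text
the job is handed in; nothing more can be done
None
```

The job is done and handed in at about 42 s of robot time; `finish_job` gives no verdict.

**What I did**
- Pulled the lever fully off, until it pressed against its stop at about 24 N.
- Plugged two spares into the empty sockets b and c. Sockets a and d were already fitted, and the third spare stayed in the tray.
- Hooked the cover's tongue into the slot at 15°, pivoted it down until it was flat, then pushed the lever fully on, to its stop at about 14 N.

**Last checks**
- **Modules:** both stopped at the expected full depth. In the pictures they sit within about 1.5 mm of where they should be.
- **Cover:** the rear part of the plate, pressed with the closed fingers, is 68 mm above the bench. The tongue shows outside the front wall and the catch lies over the rear edge. There was no clear force peak as it snapped, so I am relying on that height and the pictures.
- **Lever:** in the top camera the ball is at pixel (281, 225), against (279, 225) expected for ON.
- **Bystanders:** the mug, emergency-stop box and screwdriver are within about 2 pixels of where they started. The gripper is clear of everything.

**Disagreements**
- The spares stood with their 34 mm side along the tray's long side, not the short side the description suggests, so I turned the grip to match.
- The top camera placed things 1 to 3 mm off from the wrist camera; I went by the wrist camera.

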